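# Hook a dropped washer out from under the drive guard

### The job

A steel washer has dropped into the tray under the fixed bar guard of the small bench drive. Reach in with the hooked rod, draw the washer out along the tray until it comes up against the wooden stop strip at the tray's front (feel for it: the strip's setting differs), and bed it there with a steady, gentle pull of about 6 N for half a second, never hard, without touching the washer by hand or leaning on the guard or tray. Then lay the rod down on the open bench, hook down, clear of the tray, and let go of it; leave the washer lying flat in the open front of the tray and leave the other things where they are.

Things in the scene. Friction and masses are not known exactly. Their poses are not given: they have to be found in the camera images.
- guard: Fixed drive guard: black plastic tray, a cage of steel bars over its rear part, grey gear unit behind. Origin: on the bench below the middle of the cage's front bar; x inwards (away from the robot at yaw 0), y left. Tray: floor 3 mm above the bench, x = -95 to 159 mm, 150 mm wide inside, side walls 14 mm high. The cage covers x = 0 to 155 mm; in front of it the tray is open above.
- guard_bar (a point): Middle of the front top bar of the cage, 80 mm above the bench; this bar and the roof bars behind it at the same height are 6 to 8 mm thick (underside 76 mm above the bench). Below it the cage's front is open, 145 mm wide between the posts. Axes as the guard
- stop: Front stop of the tray: a fixed black end rail carrying a pale wooden strip, 150 mm long (y), 7 mm thick, 10 mm high, screwed fast at a setting that is NOT measured: the strip's inner face lies anywhere from x = 0 to 15 mm here. Origin: 80 mm in front of the front bar, mid-width, at tray floor level; x inwards as the guard. Rigid: the pull rises by newtons per millimetre. It does not give below 25 N.
- washer: Loose flat round steel plate washer, 50 mm outside diameter, 22 mm hole, 8 mm thick, about 0.07 kg, lying flat on the tray floor under the cage. Origin: centre of its underside. It slides freely; friction varies.
- rod: Loose hooked rod, 0.2 kg, standing on the bench on two feet. Wooden handle 90 mm long (x), 24 mm wide (y), underside 16 mm, top 44 mm above the origin. A steel shaft 8 mm thick, 30 mm above the origin plane, runs from it along +x to the hook at x = 200 mm. A rear foot, 52 mm wide, stands at x = -62 mm. Origin: below the handle's middle, level with the undersides of hook and foot; z up
- rod_hook (a point): Underside of the middle of the rod's hook, 200 mm along +x from the rod's origin; same axes. The shaft turns down here to a level crossbar, 44 mm long along y and 8 mm thick, whose underside this is
- rose: Bystander: brass watering-can rose standing on its face, 70 mm wide, 59 mm high. Origin: centre of the underside.
- pots: Bystander: stack of black plastic pots, 76 mm wide, 108 mm high. Origin: centre of the underside.
- tape: Bystander: roll of pale tape lying flat on the bench, about 97 mm across, 25 mm high. Origin: centre of the underside.
There are look-alikes about, which are no part of the job. Leave any red or turquoise look-alike of the stop alone.

How it is judged:
On the way, in this order (a step that is already met when the one before it is completed fails the run):
1. the hook draws the washer out from under the cage (washer centre in front of the front bar) (x of washer in the frame of guard below -0.01 m and contact force between rod and washer above 0.05 N).
2. the rod holds the washer pressed on the front stop with 3.5 to 9 N for 0.3 s (x of washer in the frame of guard below -0.03 m and z of washer in the frame of stop below 0.004 m and contact force between washer and stop between 3.5 and 9 N and contact force between rod and washer above 2 N), for 0.3 s.
At the end, for the whole second after the job is handed in: The washer lies flat and still on the tray floor, its centre 30 mm or more in front of the front bar. The rod stands still on the bench on its feet, released, its handle centre and hook both 100 mm or more to one side of the tray centre line or both 100 mm or more in front of the front bar (x of washer in the frame of guard below -0.03 m and z of washer in the frame of stop below 0.004 m and angle between washer's own z axis and vertical below 0.1 rad and linear speed of each of washer, rod below 0.02 m/s and angle between rod's own z axis and vertical below 0.15 rad and height (world z) of rod below 0.012 m and (y of each of rod, rod_hook in the frame of guard below -0.1 m or y of each of rod, rod_hook in the frame of guard above 0.1 m or x of each of rod, rod_hook in the frame of guard below -0.1 m) and contact force between the fingers and rod below 0.1 N); the robot touches nothing.
It fails at once if the washer is pulled against the stop with more than 16 N (contact force between washer and stop above 16 N).
It fails at once if the rod presses on the guard, its tray or the stop with more than 12 N (contact force between rod and guard above 12 N or contact force between rod and stop above 12 N).
It fails at once if the robot leans on the guard with more than 8 N (contact force between any of the arm, the fingers and guard above 8 N).
It fails at once if the fingers touch the washer (contact force between the fingers and washer above 0.5 N).
It fails at once if the watering rose, the pot stack or the tape roll is moved more than 3 cm (distance of any of rose, pots, tape from where it was at the start of the episode above 0.03 m).
It also fails if it takes over 62 s, if anything falls off the work surface, if the arm or the gripper's body presses on something with over 40 N, if the wrist force passes 120 N, or if a joint passes its speed limit or range.

### The arm

A 6-joint arm with a two-finger parallel gripper is mounted at the origin on the work surface; the furniture and walls round the work are solid. World frame = base frame: x ahead of the robot, y to its left, z up, the work surface at z = 0. Lengths are in m, angles in rad, forces in N, time in s.
With the tool pointing down it reaches from about 0.3 to 0.85 m from the base axis. Payload 4.2 kg.
Tool frame: the origin (TCP) lies on the centre line of the jaws, within the pads' length; the fingertips stand 14 mm ahead of it and the grasp point (between the pads) lies 5 mm behind it (nose_length is the z of the fingertips in the tool frame, in m); z points along the fingers, y is the direction in which the jaws open and shut (so a half turn about z gives the same grasp; the last joint's range is limited). The gripper opens to 91 mm and grips with 3 to 60 N. Pads are 32 mm wide; open, the fingers measure 118 mm over their backs; the gripper's body (76 mm by 178 mm) begins 60 mm behind the grasp point.
Start: joints at [-1.15, 0.32, 1.565, -0, 1.257, -0.02], TCP at [0.245, -0.52, 0.228] pointing down, gripper open.
Joint ranges: [-3.11, 3.11], [-0.84, 2.01], [0.21, 2.61], [-1.34, 4.49], [0.05, 2.63], [-2.56, 2.56]. Speed limits (rad/s): [2.57, 2.57, 3.14, 3.14, 3.14, 3.14].

### API

Orientations are given as a unit quaternion [x, y, z, w].
In Python, from plant import * gives the robot as it stands. Calls block until the motion is done:
- reach(position, orientation): joint-space move of the TCP to a pose.
- move_straight(position, rotation=None, v=0.15, contact_N=None): straight line of the TCP; rotation=None keeps the orientation; v is the mean speed in m/s. With contact_N (N) it stops when the force on the tool has changed by that much, and returns True; else False.
- move_joints(angles): joint-space move.
- ungrasp() and grasp(newtons=None): open the fingers fully, or close them until they stop; newtons is the grip in N (None keeps the last).
- pause(seconds).
- inverse_kinematics(position, orientation): joint angles nearest the present ones, or None.
- read_state(): the state.
- get_image(name): name is "scene" or "top"; returns the picture (480x640x3 uint8, blue, green, red); there is no depth.
- camera_info(name): a dict with "vertical_fov" (degrees; the focal length in pixels is half the picture's height over the tangent of half this angle, whatever the lens; pixels are square), "cx", "cy" (the principal point, pixels), "R" (3x3) and "t" (3): a world point X has camera coordinates R X + t. Camera axes: x right, y down, z forward; pixel columns grow to the right and rows downward; lengths in m; the calibration is good to about 2 mm. A picture is of the moment at which its call begins. camera_info takes no time and is no camera call.
A pose or a line that the arm cannot do raises MotionError and nothing moves.
- finish_job(): hands the job in, once; it reports no verdict.
Trained networks look in the newest picture that a camera, given by its name, has taken for a name from the list of things; names that differ only in an ending like _2 or _b are one class to them, and where a whole thing is asked for, a point or a joint stands for the part that bears it (a point fixed in the world has none). Each returns a list of dicts, best first, with "p" (0 to 1); they miss things now and then, are a little off and sometimes report something else, mostly with a low value. They report only what shows in the picture. A call takes as long as a camera call. They do not tell look-alikes from the thing itself.
- outline_of(camera, name): "region" (480x640 bool, what is visible of it) and "rect" ([left, top, right, bottom] in pixels, round what is visible of it).
- mark_of(camera, name): "pixel" ([column, row] in pixels: a listed point, or the origin of a listed thing).
The state is a dict: "clock": time; "joint_positions": joint angles; "joint_velocities": joint speeds; "tau": joint torques, N m; "position": TCP position; "tool_rot": TCP orientation; "force": force on the tool from outside, world axes, zero at the start; "wrist_torque": the same for the moment, N m; "grip_width": opening from 0.0 (shut) to 1.0 (fully open).
Only numpy, scipy, OpenCV 4.12 (cv2) and the standard library are available. Lean on these libraries where they do the work, as an engineer would, in place of code of your own. Each camera call takes 0.05 s, during which the arm holds its last target. There are 200 camera calls.

## Working session

There is one attempt and no reset: what is moved stays moved. The work goes in short steps, each a Python script; the robot and the scene stay as the last script left them, time stands still between calls to the robot, and variables do not carry over. Pictures are saved under pics/ and viewed, about 8 in all and at most 12, crops included, and the job is handed in when it is done.

```bash
ls; mkdir -p pics
cat > h.py <<'E'
from plant import *
import numpy as np, cv2
def ray(cam,px):
    c=camera_info(cam); f=240/np.tan(np.radians(c["vertical_fov"])/2)
    R=np.array(c["R"]);t=np.array(c["t"])
    d=R.T@np.array([(px[0]-c["cx"])/f,(px[1]-c["cy"])/f,1]); return -R.T@t,d
def at_z(cam,px,z):
    o,d=ray(cam,px); return o+d*(z-o[2])/d[2]
def proj(cam,X):
    c=camera_info(cam); f=240/np.tan(np.radians(c["vertical_fov"])/2)
    q=np.array(c["R"])@np.array(X)+np.array(c["t"]); return [c["cx"]+f*q[0]/q[2],c["cy"]+f*q[1]/q[2]]
E
python3 - <<'E'
from h import *
for c in("scene","top"):
    cv2.imwrite(f"pics/{c}0.png",get_image(c))
    i=camera_info(c);print(c,i)
    for n,z in(("guard",0),("guard_bar",.08),("stop",.003),("washer",.003),("rod",0),("rod_hook",0),("rose",0),("pots",0),("tape",0)):
        for m in mark_of(c,n)[:3]: print(n,round(m["p"],2),np.round(m["pixel"]),np.round(at_z(c,m["pixel"],z),3))
print(read_state())
E
```

```text
pics
scene {'vertical_fov': 48.50506780750655, 'cx': 319.8389946535287, 'cy': 235.340449680522, 'R': array([[-0.74840595, -0.66300572, -0.01766221],
       [-0.477803  ,  0.55743462, -0.67894841],
       [ 0.45999221, -0.49968997, -0.7339735 ]]), 't': array([0.40172487, 0.35110342, 1.17719083])}
guard 0.85 [235. 264.] [0.726 0.133 0.   ]
guard 0.43 [207. 260.] [0.795 0.173 0.   ]
guard_bar 0.76 [229. 247.] [0.723 0.143 0.08 ]
stop 0.7 [287. 219.] [ 0.736 -0.081  0.003]
stop 0.69 [257. 277.] [0.646 0.127 0.003]
stop 0.69 [324. 273.] [ 0.521 -0.     0.003]
washer 0.46 [204. 260.] [0.798 0.18  0.003]
rod 0.88 [399. 218.] [ 0.494 -0.3    0.   ]
rod_hook 0.84 [341. 200.] [ 0.67  -0.247  0.   ]
rose 0.59 [222. 392.] [0.472 0.403 0.   ]
pots 0.57 [425. 166.] [ 0.567 -0.544  0.   ]
tape 0.91 [161. 367.] [0.627 0.455 0.   ]
top {'vertical_fov': 50.96038249383192, 'cx': 316.34267490639877, 'cy': 249.9497832728659, 'R': array([[-0.02463988, -0.99955771, -0.01665116],
       [-0.98692543,  0.02697559, -0.15890408],
       [ 0.15928298,  0.01251808, -0.9871536 ]]), 't': array([0.01289378, 0.57363
[... 534 characters left out ...]
0.454 0.   ]
{'clock': 1.0, 'joint_positions': array([-1.14997091e+00,  3.19566946e-01,  1.56450344e+00,  1.73195398e-05,
        1.25741183e+00, -2.00026751e-02]), 'joint_velocities': array([ 0.00122604, -0.00029257, -0.00019675,  0.00032118,  0.0003684 ,
        0.00018036]), 'tau': array([ 8.59694210e-04, -4.12361205e+01, -2.32233220e+01,  7.29484018e-02,
        3.79326032e-02,  5.57810736e-06]), 'position': array([ 0.24535258, -0.52003304,  0.22799361]), 'tool_rot': array([9.75807590e-01, 2.18631068e-01, 1.90649590e-05, 5.24694333e-05]), 'force': array([-0.13643024, -0.14788576, -0.26894142]), 'wrist_torque': array([0.00718417, 0.08857906, 0.00740669]), 'grip_width': 1.0028156611882535}
```

View pics/scene0.png

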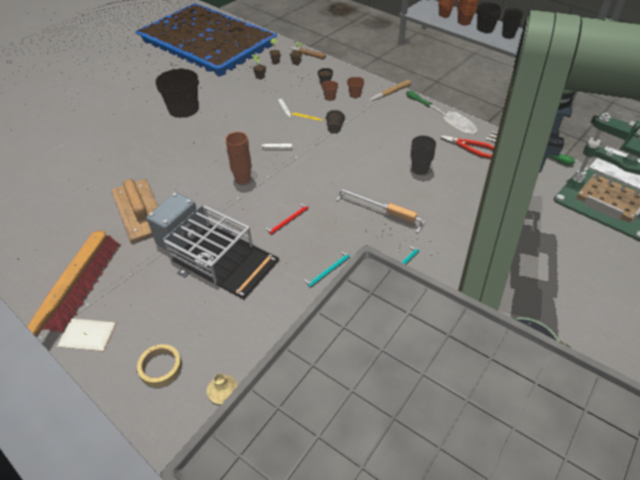

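View pics/top0.png

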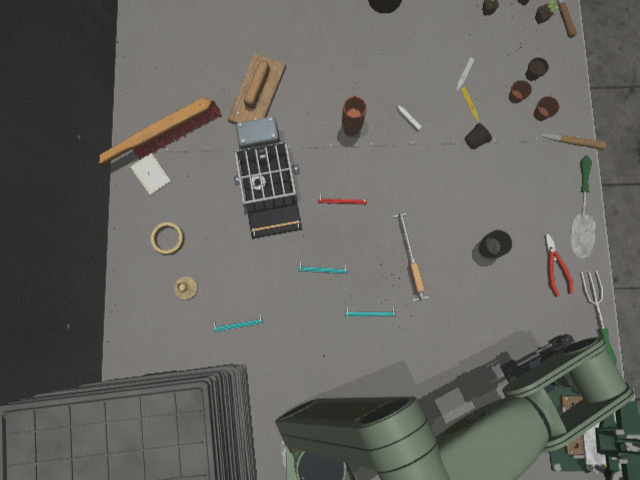

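The scene and top views show the guard around (265,190) in the top picture, with a gold strip at (275,226). The rod lies at (412,255) with its handle toward the robot, and the red and turquoise look-alikes lie apart. Next I'll crop the cage to find the washer.

Run:
```python
from h import *
a=cv2.imread("pics/top0.png")[110:245,225:310]; b=cv2.imread("pics/scene0.png")[185:305,140:285]
a=cv2.resize(a,None,fx=4.4,fy=4.4,interpolation=2); b=cv2.resize(b,None,fx=3,fy=3,interpolation=2)
im=np.zeros((594,800,3),np.uint8); im[:594,:a.shape[1]]=a[:594]; im[:b.shape[0],a.shape[1]:a.shape[1]+b.shape[1]]=b[:,:800-a.shape[1]]
print(a.shape,b.shape); cv2.imwrite("pics/crop.png",im)
```

```text
(594, 374, 3) (360, 435, 3)
```

View pics/crop.png

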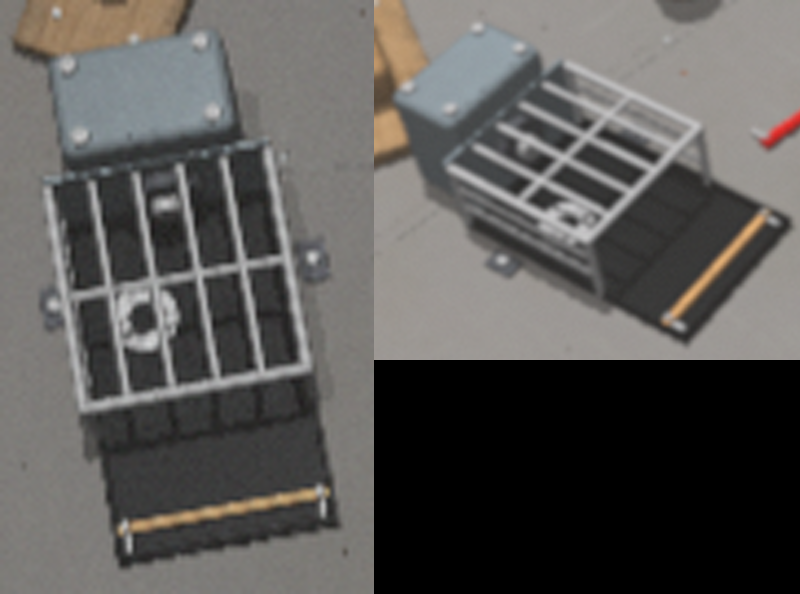

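The crop shows the washer under the cage at top pixel (258.6,182.3) and scene pixel (206,258). It lies left of the middle line, about 4 to 5 cm behind the front bar. The pale strip runs from top (253,230) to (298,222).

Run:
```python
from h import *
T=lambda x,y,z:at_z("top",(225+x/4.4,110+y/4.4),z)
P=lambda s,v:print(s,np.round(v,4))
w=T(148,318,.011);P("washer top",w);P("washer sc",at_z("scene",(206,258.3),.011))
a,b=T(85,408,.08),T(308,368,.08);P("bar",[a,b]);m=(a+b)/2;P("mid",m)
d=a-b;yaw=np.arctan2(-d[0],d[1]);print("yaw bar",yaw,np.linalg.norm(d))
a,b=T(125,528,.013),T(320,494,.013);d=a-b;P("strip",[a,b,(a+b)/2]);print(np.arctan2(-d[0],d[1]))
c,s=np.cos(yaw),np.sin(yaw);v=w-m;print("washer in guard",c*v[0]+s*v[1],-s*v[0]+c*v[1])
im=get_image("top")
for cam in("top","scene"):
  for n in("rod",):
    r=outline_of(cam,n)
    for o in r[:2]:
        ys,xs=np.nonzero(o["region"]);print(cam,o["p"],o["rect"])
  cv2.imwrite(f"pics/{cam}1.png",get_image(cam))
a=cv2.resize(cv2.imread("pics/top1.png")[205:305,380:440],None,fx=6,fy=6,interpolation=2)
b=cv2.resize(cv2.imread("pics/scene1.png")[180:240,330:430],None,fx=4.3,fy=4.3,interpolation=2)
im=np.zeros((600,800,3),np.uint8);im[:600,:360]=a;im[:b.shape[0],360:360+b.shape[1]]=b;cv2.imwrite("pics/crop2.png",im)
```

```text
washer top [0.7978 0.1729 0.011 ]
washer sc [0.7938 0.1758 0.011 ]
bar [[0.7154 0.2068 0.08  ]
 [0.7387 0.0565 0.08  ]]
mid [0.727  0.1317 0.08  ]
yaw bar 0.15388898597249537 0.1521186275147132
strip [[0.6463 0.1897 0.013 ]
 [0.6666 0.0534 0.013 ]
 [0.6564 0.1215 0.013 ]]
0.14821368792741174
washer in guard 0.07624988253405919 0.029880954257837856
top 0.95 [394.3, 215.4, 426.5, 301.4]
scene 0.6 [338.2, 187.9, 425.2, 232.0]
```

View pics/crop2.png

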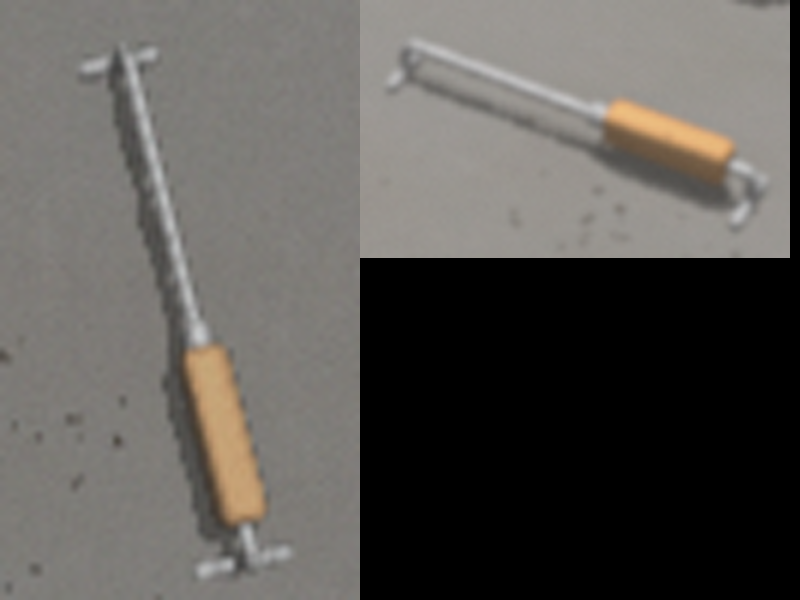

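```bash
cat >> h.py <<'E'
from scipy.spatial.transform import Rotation as Ro
def q(yaw):
    c,s=np.cos(yaw),np.sin(yaw)
    return Ro.from_matrix(np.array([[c,s,0],[s,-c,0],[0,0,-1]])).as_quat()
def st(tag=""):
    s=read_state();print(tag,round(s["clock"],2),np.round(s["position"],4),"F",np.round(s["force"],2),"g",round(s["grip_width"],3))
    return s
E
python3 - <<'E'
from h import *
T=lambda x,y,z:at_z("top",(380+x/6,205+y/6),z)
f,r,h=T(206,348,.044),T(243,520,.044),T(124,50,.034)
print(f,r,h,np.linalg.norm(f-r)); mid=(f+r)/2
d=h-r;yaw=np.arctan2(d[1],d[0]);print("mid",mid,"yaw",yaw,np.arctan2(*(f-r)[1::-1]),"hook dist",np.linalg.norm((h-mid)[:2]))
print("knob",at_z("top",(262,154),.03),at_z("top",(262,154),.06))
g=mid[:2]-.022*np.array([np.cos(yaw),np.sin(yaw)])
reach([*g,.13],q(yaw)); move_straight([*g,.031],v=.12,contact_N=6); st("down")
grasp(50); st("grip")
p=st()["position"]; move_straight([p[0],p[1],.13],v=.15); st("up"); pause(.2)
cv2.imwrite("pics/top2.png",get_image("top"));cv2.imwrite("pics/scene2.png",get_image("scene"))
for c in("top","scene"):
  for n in("rod","rod_hook"): print(c,n,[(round(m["p"],2),np.round(m["pixel"]),np.round(at_z(c,m["pixel"],.099),4)) for m in mark_of(c,n)[:2]])
np.save("rod.npy",[yaw,*p])
E
```

```text
[ 0.52715726 -0.29037471  0.044     ] [ 0.44215484 -0.30366497  0.044     ] [ 0.6808072  -0.25943104  0.034     ] 0.08603512383983508
mid [ 0.48465605 -0.29701984  0.044     ] yaw 0.1832689920371543 0.15509581226007932 hook dist 0.1997202892946104
knob [0.88258946 0.15942833 0.03      ] [0.87159653 0.15580868 0.06      ]
down 3.46 [ 0.4635 -0.3015  0.0317] F [0.21 0.01 0.  ] g 1.0
grip 4.49 [ 0.4629 -0.3009  0.031 ] F [-0.92  0.56  0.6 ] g 0.257
 4.49 [ 0.4629 -0.3009  0.031 ] F [-0.92  0.56  0.6 ] g 0.257
up 5.3 [ 0.4622 -0.3004  0.129 ] F [-0.92  0.16 -2.65] g 0.254
top rod [(0.57, array([421., 278.]), array([ 0.4753, -0.297 ,  0.099 ]))]
top rod_hook [(0.74, array([407., 211.]), array([ 0.6718, -0.2679,  0.099 ]))]
scene rod [(0.81, array([404., 193.]), array([ 0.4889, -0.3012,  0.099 ]))]
scene rod_hook [(0.72, array([342., 175.]), array([ 0.6701, -0.2488,  0.099 ]))]
```

```bash
cat >> h.py <<'E'
YAW=.15; U=np.array([np.cos(YAW),np.sin(YAW)]); W=np.array([.796,.1743])
def tcp(d,hz):  # hook at washer start + d along the guard x, underside at hz
    return [*(W+(d-.222)*U),hz+.031]
E
python3 - <<'E'
from h import *
reach(tcp(-.115,.10),q(YAW)); st("over")
move_straight(tcp(-.115,.025),v=.12,contact_N=5); st("low"); pause(.1)
for n in("top","scene"): cv2.imwrite(f"pics/{n}3.png",get_image(n))
a=cv2.resize(cv2.imread("pics/top3.png")[140:290,225:315],None,fx=4,fy=4,interpolation=2)
b=cv2.resize(cv2.imread("pics/scene3.png")[195:335,170:316],None,fx=3,fy=3,interpolation=2)
im=np.zeros((600,798,3),np.uint8);im[:600,:360]=a;im[:b.shape[0],360:]=b;cv2.imwrite("pics/crop3.png",im)
E
```

```text
over 7.37 [0.4633 0.1233 0.1311] F [ 0.51 -0.65 -1.59] g 0.263
low 8.14 [0.4635 0.1239 0.0564] F [-0.91 -0.34 -2.1 ] g 0.258
```

View pics/crop3.png

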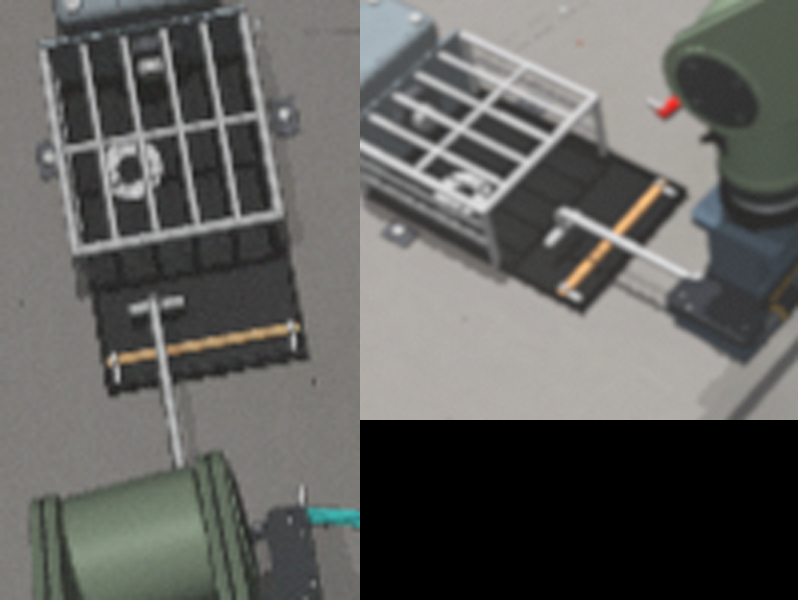

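The crop shows the hook over the open front of the tray at top pixel (264,216.5). It is in line with the washer at (258.5,182), and the shaft is parallel to the cage sides, so I can go in.

Run:
```python
from h import *
h=at_z("top",(264.25,216.5),.031)[:2];print("hook seen",h,"pred",W-.115*U); e=(h-(W-.115*U))@U; print("along err",e)
if abs(e)>.008: raise SystemExit
p=move_straight(tcp(.039,.025),v=.12,contact_N=4); st("in");print(p)
if p: raise SystemExit
pause(.1)
for n in("top","scene"): cv2.imwrite(f"pics/{n}4.png",get_image(n))
a=cv2.resize(cv2.imread("pics/top4.png")[140:240,225:315],None,fx=4.4,fy=4.4,interpolation=2)
b=cv2.resize(cv2.imread("pics/scene4.png")[195:305,170:290],None,fx=3.3,fy=3.3,interpolation=2)
im=np.zeros((440,800,3),np.uint8);im[:440,:396]=a;im[:b.shape[0],400:400+b.shape[1]]=b[:,:400];cv2.imwrite("pics/crop4.png",im)
```

```text
hook seen [0.68346692 0.15394043] pred [0.68229133 0.15711461]
along err 0.0006880471726851017
in 9.78 [0.6143 0.1468 0.0559] F [ 0.14  0.03 -2.51] g 0.257
False
```

View pics/crop4.png

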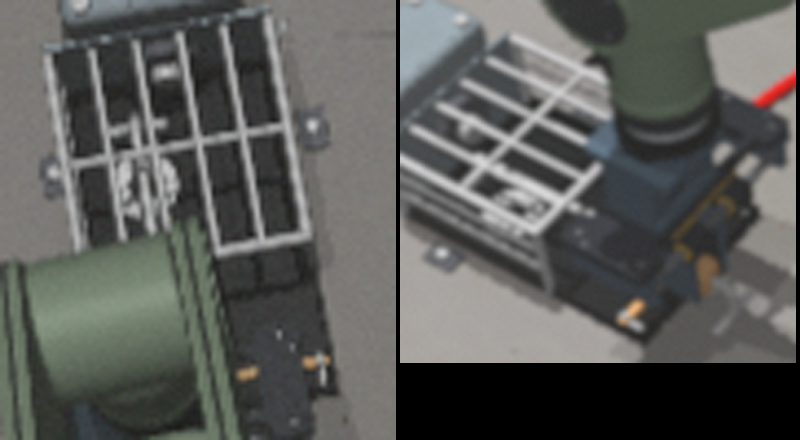

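The crop shows the crossbar beyond the washer, at (137,128) against the washer's (148,185), about 38 mm further in. I'll lower it and pull.

Run:
```python
from h import *
p=move_straight(tcp(.039,-.002),v=.03,contact_N=1.5); s=st("floor %s"%p); hz=s["position"][2]-.031+.0008
print("hz",hz)
if not -.003<hz<.0095: raise SystemExit
p=move_straight(tcp(.039,hz),v=.03); st("lifted")
p=move_straight(tcp(-.065,hz),v=.07,contact_N=4); st("pulled %s"%p); pause(.1); np.save("hz.npy",hz)
for n in("top","scene"): cv2.imwrite(f"pics/{n}5.png",get_image(n))
a=cv2.resize(cv2.imread("pics/top5.png")[140:240,225:315],None,fx=4.4,fy=4.4,interpolation=2)
b=cv2.resize(cv2.imread("pics/scene5.png")[195:305,170:290],None,fx=3.3,fy=3.3,interpolation=2)
im=np.zeros((440,800,3),np.uint8);im[:440,:396]=a;im[:b.shape[0],400:400+b.shape[1]]=b[:,:400];cv2.imwrite("pics/crop5.png",im)
```

```text
floor True 10.69 [0.6148 0.147  0.0325] F [0.29 0.48 1.64] g 0.26
hz 0.00230588892781469
lifted 10.94 [0.6154 0.147  0.0334] F [-0.84  0.8   0.88] g 0.259
pulled False 12.57 [0.5122 0.1314 0.0333] F [-0.81 -0.96  1.93] g 0.263
```

View pics/crop5.png

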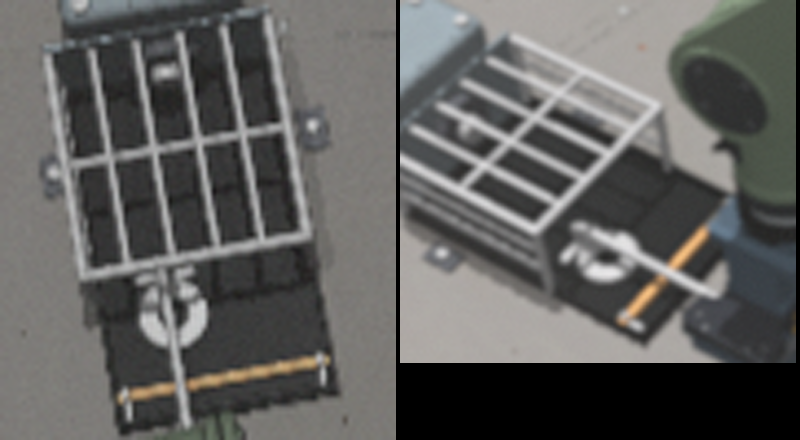

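The washer is out in the open front at crop (173,313), with the crossbar behind it at (165,275). I'll ease the floor pressure, then feel for the stop.

Run:
```python
from h import *
hz=float(np.load("hz.npy"))+.001
def F(n=8):
    v=[]
    for _ in range(n): pause(.015); v.append(read_state()["force"])
    v=np.array(v); return v.mean(0), v.std(0)
def fu(n=8):
    return F(n)[0][:2]@U
move_straight(tcp(-.065,hz),v=.02); m,s=F(12);print("base",m,s); b=m[:2]@U
p=move_straight(tcp(-.110,hz),v=.012,contact_N=2.5); s=st("contact %s"%p)
d=(s["position"][:2]-W)@U+.222; print("d",d,"pull",fu()-b)
if p:
    held=0; k=0
    while k<40:
        f=fu()-b; k+=1
        if k%2 or f<4.8 or f>7: print(round(read_state()["clock"],2),round(d*1000,2),round(f,2))
        if 5<f<7:
            held+=1
            if held>=8: break
            continue
        held=0
        d-=np.clip((6-f)*.00015,-.0006,.0004)
        move_straight(tcp(d,hz),v=.01)
    m,_=F();print(m,d); np.save("d.npy",[d,hz,b])
    for n in("top",): cv2.imwrite(f"pics/{n}6.png",get_image(n))
```

```text
base [ 0.16333574 -0.02677816 -1.078695  ] [0.49232234 0.43178319 0.54781076]
contact True 15.31 [0.4879 0.1278 0.034 ] F [ 2.37  0.29 -2.83] g 0.263
d -0.0895922117046404 pull 1.621485233520447
15.57 -89.59 2.0
15.96 -89.99 3.56
16.34 -90.36 4.92
16.86 -90.52 5.46
17.12 -90.52 5.29
17.39 -90.52 5.25
17.66 -90.52 4.97
18.18 -90.67 5.59
18.44 -90.67 5.33
18.71 -90.67 5.36
18.98 -90.67 5.54
[ 5.47091192  1.04484961 -2.45406211] -0.0906739295715302
```

Run:
```python
from h import *
d,hz,b=np.load("d.npy")
move_straight(tcp(d+.004,hz),v=.02); move_straight(tcp(d+.004,.025),v=.05)
move_straight(tcp(d-.05,.025),v=.1,contact_N=4) and st("touched"); move_straight(tcp(d-.05,.12),v=.12)
yaw,x,y,z=np.load("rod.npy")
reach([x,y,.12],q(yaw)); st("over")
p=move_straight([x,y,.045],v=.12); p=move_straight([x,y,.026],v=.02,contact_N=2); st("set %s"%p); pause(.1)
for n in("top","scene"): cv2.imwrite(f"pics/{n}7.png",get_image(n))
a=cv2.resize(cv2.imread("pics/top7.png")[140:290,225:425],None,fx=2.6,fy=2.6,interpolation=2)
b=cv2.resize(cv2.imread("pics/scene7.png")[170:310,170:440],None,fx=1.9,fy=1.9,interpolation=2)
im=np.zeros((600,800,3),np.uint8);im[:300,:400]=a[:300,:400];im[300:300+b.shape[0],:b.shape[1]]=b;im[:300,400:520]=a[:300,400:520];cv2.imwrite("pics/crop7.png",im)
```

```text
over 23.28 [ 0.4632 -0.3     0.12  ] F [-0.1  -0.1  -2.96] g 0.26
set True 24.75 [ 0.4629 -0.3009  0.031 ] F [0.18 0.63 5.06] g 0.261
```

View pics/crop7.png

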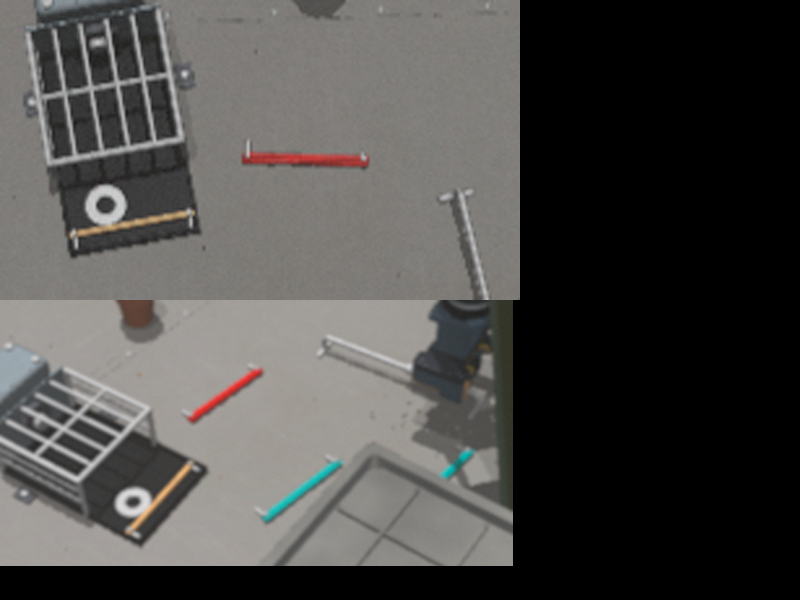

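The picture shows the washer flat in the open tray front against the strip at crop (105,204). The rod is on the bench, still in the gripper, far right of the tray. I'll release it and check.

Run:
```python
from h import *
w=at_z("top",(225+105/2.6,140+204/2.6),.011);print("washer",w,"guard x",(w[:2]-[.727,.1317])@U)
ungrasp(); p=st("open")["position"]; move_straight([p[0],p[1],.16],v=.12); move_joints([-1.15,.32,1.565,0,1.257,-.02]); pause(.5); st("end")
for n in("top","scene"): cv2.imwrite(f"pics/{n}8.png",get_image(n))
a=cv2.imread("pics/top8.png")[120:340,140:540];b=cv2.imread("pics/scene8.png")[170:400,140:540]
cv2.imwrite("pics/crop8.png",np.vstack([a,b]))
for n,z in(("rod",0),("rod_hook",0),("rose",0),("pots",0),("tape",0)):
    print(n,[(round(m["p"],2),np.round(at_z("top",m["pixel"],z),3)) for m in mark_of("top",n)[:1]])
```

```text
washer [0.68184938 0.15283437 0.011     ] guard x -0.04148535123239057
open 26.05 [ 0.4621 -0.3003  0.0302] F [-1.68  0.31  0.05] g 0.998
end 28.98 [ 0.2455 -0.5199  0.2275] F [-0.1  -0.51 -0.44] g 0.996
rod [(0.64, array([ 0.483, -0.295,  0.   ]))]
rod_hook [(0.9, array([ 0.685, -0.265,  0.   ]))]
rose [(0.66, array([0.468, 0.396, 0.   ]))]
pots [(0.65, array([ 0.57, -0.52,  0.  ]))]
tape [(0.19, array([ 0.568, -0.524,  0.   ]))]
```

View pics/crop8.png

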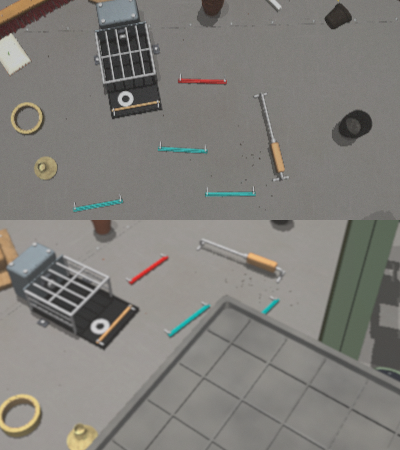

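The final picture shows the washer flat behind the strip at (125,99), the rod standing free at (270,140), and the bystanders in place.

```bash
python3 -c "
from plant import *
finish_job()"
```

```text
the job is handed in; nothing more can be done
```

I drew the washer out from under the cage with the hooked rod, felt the stop strip, and bedded the washer there. The pull measured about 5 to 5.6 N for roughly 2.5 s. I then laid the rod back on the bench, let go of it and handed the job in. The arm was clear by about 29 s of the 62 s allowed; the hand-in gave no verdict.

**Last checks**
- **Washer:** it lies flat against the strip, with its centre about 41 mm in front of the front bar, measured to a few millimetres.
- **Rod:** it stands on its feet about 0.4 m to the right of the tray, released.
- **Rose and pots:** they measured within about 5 mm of where they started.
- **Tape:** the last automatic detection was wrong. It had a low confidence of 0.19 and put the tape at the pots. In the picture the tape is where it started.

The rod briefly pressed on the tray floor with about 4 N, as read at the wrist, while I drew the washer out. That is well under the 12 N limit, and I lifted it off before feeling for the stop.

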